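Load a label roll in its bench stand and shoot the spindle bolt

ROBOT

A 6-joint arm with a two-finger parallel gripper is mounted at the origin on a cart in front of the work surface, level with it; the furniture and walls round the work are solid. World frame = base frame: x ahead of the robot, y to its left, z up, the work surface at z = 0. Lengths are in mm, angles in rad, forces in N, time in s.
With the tool pointing down it reaches from about 250 to 800 mm from the base axis. Payload 8.5 kg.
Tool frame: the origin (TCP) lies midway between the tips of the shut fingers; the grasp point (between the pads) lies 19 mm behind it; z points along the fingers, y is the direction in which the jaws open and shut (so a half turn about z gives the same grasp; the last joint's range is limited). The gripper opens to 85 mm and grips with 20 to 120 N. Pads are 22 mm wide; open, the fingers measure 114 mm over their backs; the gripper's body (76 mm by 85 mm) begins 54 mm behind the grasp point. The pads swing forward as they close: fully open they stand 13 mm farther back than shut.
Start: joints at [-1.212, 0.238, -0.013, 1.319, 0, 1.571], TCP at [184.337, -491.527, 231.276] pointing down, gripper open.
Joint ranges: [-2.66, 2.66], [-1.03, 1.9], [-1.14, 1.46], [-1.82, 2.27], [-1.45, 1.34], [-3.14, 3.14]. Speed limits (rad/s): [2.22, 2.22, 2.79, 3.14, 3.14, 3.14].

INTERFACE

Orientations are given as a unit quaternion [w, x, y, z].
In Python, from workcell import bot gives the robot as it stands.
- The arm moves only by the shell command python3 -m inch 'ROWS' [OPENING] [FORCE]. ROWS is JSON, a list of rows, each a list of 2 entries, a list of its own where there are three numbers: the shift along the tool's x, y, z each as a share of 0.03 m, from -1 to 1, then the turn about the tool's z as a share of 0.12 rad, from -1 to 1. A call has 1 to 12 rows; each row shifts and turns the pose as measured when the row begins, along the tool's axes as they then stand; what a row does not reach is not made up. A row lasts 1/8 s, in which the tool goes at most 62.5 mm and 10.7 degrees, less where a joint would pass 70% of its speed; a pose out of reach is approached as far as the arm can. A call with a number of a shift or a turn outside -1 to 1 is refused whole. A call with a gripper value outside its range is refused whole. OPENING is the gripper command: -1 is fully open, 1 is shut, values between are in proportion, set as the call begins (- or left out, the last holds). The fingers move at their own pace and stop on an object; FORCE is the grip in N (left out, the last holds). Time passes only in rows, so rows that do not move let the fingers close. It gives the time, the measured TCP pose, the force and the opening at its end, in the units of the state.
- bot.read_state(): the state, without advancing time (a new reading comes with each control period).
- bot.read_camera(name): name is "scene" or "top"; returns a dict with "pixels" (384x512x3 uint8, blue, green, red), "range_z" (384x512 float32, mm along the optical axis (not along the pixel's ray), 0 where there is no reading), "mtx" (3x3 intrinsics, pixels), "world_to_cam" (4x4, takes a point from world to camera coordinates). Camera axes: x right, y up, looking along -z (the intrinsics and any distortion apply to the point x, -y, -z); pixel columns grow to the right and rows downward; lengths in mm; the calibration is good to about 2 mm. A picture is of the moment at which its call begins.
- bot.hand_in(): hands the job in, once; it reports no verdict.
The state is a dict: "t": time; "qpos": joint angles; "qvel": joint speeds; "joint_torque": joint torques, N m; "position": TCP position; "orientation": TCP orientation; "contact_force": force on the tool from outside, world axes, zero at the start; "moment": the same for the moment, N m; "grip_width": opening from 0.0 (shut) to 1.0 (fully open).
Only numpy, scipy, OpenCV 4.12 (cv2) and the standard library are available. Lean on these libraries where they do the work, as an engineer would, in place of code of your own. Each camera call takes 0.05 s, during which the arm holds its last target. There are 200 camera calls.

TASK

Two white label rolls lie flat in the open in front of the bag sealer: load the smaller one into the grey roll stand. First stand it up on its edge on the bare worktop and let go of it, then take it afresh from above and set it on the two rollers between the stand's cheeks, letting go again; then push the spindle bolt by its black knob through the roll's core until its tip snaps fully home in the keeper on the opposite cheek. Leave the larger roll and the tape measure where they are.

Things in the scene. Friction and masses are not known exactly. Their poses are not given: they have to be found in the camera images.
- roll_center (a point): The label roll to load: centre of the roll, half-way along its width. A white paper roll 66 mm across and 40 mm wide on a brown card core, bore 26 mm, 0.14 kg; z is the roll's axis. It starts lying flat (axis upright, centre 20 mm above the worktop). The larger white roll on the worktop is a different one.
- wide_roll: The larger white label roll, 84 mm across and 54 mm high, lying flat; it is not wanted. Origin at the centre of its underside. In every start the worktop is bare for 55 mm round the point x = 0.43, y = -0.36 m, room enough to stand the small roll up.
- tape_measure_1: Tape measure 40 x 91 x 67 mm, a bystander on the worktop. Origin at the centre of its underside.
- roll_stand: Grey sheet-metal roll stand screwed to the worktop. Origin on the worktop under the middle of the roll's place; z up, y along the spindle towards the knob, x across. Base plate 112 mm (x), y from -66 to +80 mm, 5 mm thick. Two rollers 14 mm in diameter along y at x = -23 and +23, z = 15 mm carry the roll. A barrel guide 31 mm in diameter runs from the +y cheek to y = 58 mm.
- seat (a point): Where the roll's centre lies when it rests on the rollers, roll axis along y: on the spindle's axis, 48 mm above the worktop. Axes as roll_stand. The cheeks, 96 mm wide in x, stand on both sides, inner faces at y = -23 and +23 mm, 68 mm high, with lips flaring outwards up to 79 mm above the worktop. Open above and to -x and +x.
- knob (a point): Centre of the black knob on the spindle bolt: 28 mm in diameter, 26 mm long along the spindle, 48 mm above the worktop. Moves with the bolt. Axes as the roll stand: the bolt is pushed towards the stand's -y.
- spindle_bolt (a joint): Travel in m towards the stand's -y of a steel bar 18 mm in diameter with a tapered tip. 0: drawn right back; below 0.010 the gap for the roll is free; 0.088: fully home, collar on the barrel guide, tip just through the keeper. It takes about 3 N to slide and stays where left; from about 0.076 a spring catch resists, with up to 14 N at 0.082, past which it snaps home to the stop.
- keeper (a point): Outer end of the keeper, on the spindle's axis: a bush 31 mm in diameter and 22 mm long on the outside of the -y cheek, 50 mm from the seat, with a spring catch on top up to 75 mm above the worktop.
There are look-alikes about, which are no part of the job. What is shaped like the part that bears roll_center but orange is not meant.

How it is judged:
By the outcome, as a careful person would: the job done as asked, in the order asked, and still so for the second after the job is handed in, with the robot touching nothing.
It also fails if it takes over 64 s, if anything falls off the work surface, if the arm or the gripper's body presses on something with over 40 N, if the wrist force passes 120 N, or if a joint passes its speed limit or range.

## Working session

There is one attempt and no reset: what is moved stays moved. The work goes in short steps, Python scripts to look and compute and a shell command to move; the robot and the scene stay as the last step left them, time stands still between calls to the robot, and variables do not carry over. Pictures are saved under pics/ and viewed, about 8 in all and at most 12, crops included, and the job is handed in when it is done.

```bash
mkdir -p pics; ls
python3 - <<'E'
from workcell import bot
import cv2,numpy as np,pickle
s=bot.read_state(); print(s['position'],s['orientation'],s['t'],s['grip_width'])
for n in("scene","top"):
    c=bot.read_camera(n); pickle.dump(c,open(n+'0.pkl','wb')); cv2.imwrite(f'pics/{n}0.png',c['pixels']); print(n,c['mtx'].tolist(),np.round(c['world_to_cam'],3).tolist(), c.keys())
E
```

```text
pics
[ 184.2097005  -491.16952212  230.67068649] [-7.20434572e-04  9.83949476e-01  1.78445773e-01 -1.24957819e-04] 0.0 0.9921605397615804
scene [[432.8370579909956, 0.0, 250.91359123956437], [0.0, 432.8370579909956, 193.60951880982526], [0.0, 0.0, 1.0]] [[-0.521, -0.853, -0.021, 241.518], [0.393, -0.262, 0.882, -305.54], [-0.757, 0.451, 0.472, -979.834], [0.0, 0.0, 0.0, 1.0]] dict_keys(['pixels', 'range_z', 'mtx', 'world_to_cam'])
top [[483.7085304736553, 0.0, 257.24946233500265], [0.0, 483.7085304736553, 195.93978656725403], [0.0, 0.0, 1.0]] [[0.013, -1.0, 0.025, -93.266], [0.998, 0.015, 0.068, -559.362], [-0.069, 0.024, 0.997, -1324.473], [0.0, 0.0, 0.0, 1.0]] dict_keys(['pixels', 'range_z', 'mtx', 'world_to_cam'])
```

View pics/scene0.png

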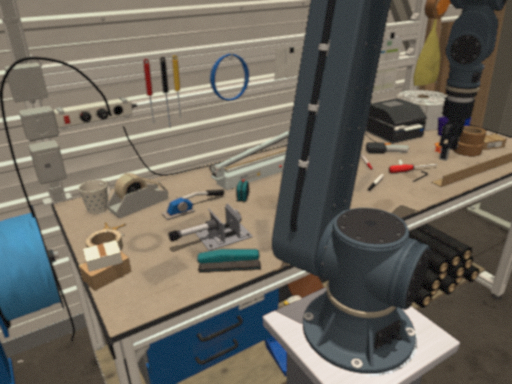

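View pics/top0.png

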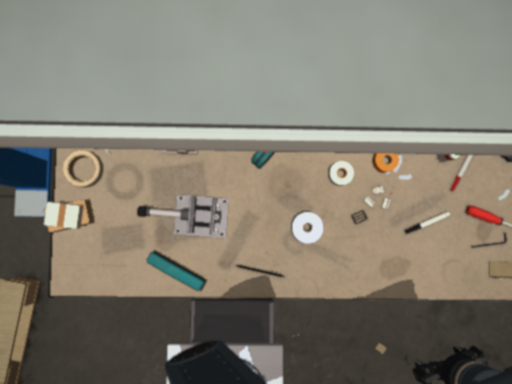

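The scene view shows the stand and knob (about 225,225) with the arm hiding the rolls. Candidates in the top view: white roll (308,228), which looks like the wide one; white roll (341,173), smaller; orange roll (387,160); something white beside it at (398,160); beige ring (82,168). The stand is at (202,215) with its knob at (143,211). By the description I choose (341,173) and check it in a crop.

```bash
cat > h.py <<'E'
import numpy as np,cv2,pickle
from workcell import bot
from scipy.spatial.transform import Rotation as R
def cloud(c):
    K,W=c['mtx'],c['world_to_cam']; z=c['range_z'].astype(float)
    v,u=np.mgrid[:384,:512]
    p=np.stack([(u-K[0,2])/K[0,0]*z,-(v-K[1,2])/K[1,1]*z,-z],-1)
    q=(p-W[:3,3])@W[:3,:3]; q[z==0]=np.nan
    return q
def ray(c,u,v,h):
    K,W=c['mtx'],c['world_to_cam']
    d=W[:3,:3].T@np.array([(u-K[0,2])/K[0,0],-(v-K[1,2])/K[1,1],-1]); o=-W[:3,:3].T@W[:3,3]
    return o+d*(h-o[2])/d[2]
def tool(): 
    s=bot.read_state(); q=s['orientation']
    return np.array(s['position']),R.from_quat([q[1],q[2],q[3],q[0]]),s
E
python3 - <<'E'
from h import *
np.set_printoptions(precision=1,suppress=True)
c=pickle.load(open('top0.pkl','rb')); P=cloud(c); im=c['pixels']
hsv=cv2.cvtColor(im,cv2.COLOR_BGR2HSV)
m=((hsv[...,1]<40)&(hsv[...,2]>170)).astype(np.uint8)
m[:152]=0;m[300:]=0
n,l,st,ce=cv2.connectedComponentsWithStats(m)
for i in range(1,n):
    if st[i,4]>60:
        k=l==i; zz=np.nanmedian(P[k][:,2]); cs,_=cv2.findContours(k.astype(np.uint8),0,2); (x,y),r=cv2.minEnclosingCircle(cs[0])
        print(st[i],ce[i],zz,'ctr',ray(c,x,y,zz),'diam',2*np.sqrt(cv2.contourArea(cv2.convexHull(cs[0]))/np.pi)*(1324-zz)/483)
for u,v in[(143,211),(160,212),(202,215),(190,200),(218,200),(175,270),(262,158),(387,152),(300,180)]: print(u,v,P[v,u])
a=cv2.resize(im[145:255,280:420],None,fx=4,fy=4,interpolation=2); b=cv2.resize(im[180:250,130:245],None,fx=4,fy=4,interpolation=2)
o=np.zeros((440,560+0,3),np.uint8); o[:]=a; 
b2=np.zeros((280,560,3),np.uint8); b2[:,:460]=b
cv2.imwrite('pics/crop1.png',cv2.resize(np.vstack([o,b2]),None,fx=.83,fy=.83))
E
```

```text
[459 156  13  20  87] [464.8 165.8] 15.323594678002634 ctr [ 656.2 -673.    15.3] diam 26.914793507627184
[330 161  24  24 351] [341.5 172.4] 40.240115198367285 ctr [ 628.2 -317.    40.2] diam 62.55130254037956
[398 174  14   6  69] [404.7 176.8] 2.1349421155732724 ctr [ 623.6 -504.4    2.1] diam 23.314842125899315
[ 33 202  27  24 328] [ 49.6 212.5] 84.40160618074692 ctr [504.2 463.9  84.4] diam 60.36480802383606
[ 64 204  15  25 292] [ 71.1 216.1] 84.70973770605744 ctr [496.3 402.5  84.7] diam 48.4029545313586
[219 207   8  26  91] [223.3 221.1] 5.618421445079198 ctr [494.2   5.    5.6] diam 30.56801022218598
[150 210  30   7 123] [164.8 212.8] 56.36511567906808 ctr [508.5 164.1  56.4] diam 31.480479041202475
[292 212  32  32 733] [307.9 227.3] 52.02735711048809 ctr [ 475.2 -223.2   52. ] diam 82.35051307827561
[421 212  29  16 138] [434.5 219.3] 15.410014262853602 ctr [ 503.  -585.6   15.4] diam 34.654775108245595
143 211 [512.9 220.7  61.1]
160 212 [511.  176.3  55.6]
202 215 [505.8  67.8   8.4]
190 200 [543.   93.8  80.6]
218 200 [548.6  24.2   5.9]
175 270 [356.9 132.3  55.8]
262 158 [660.5 -95.8  65.2]
387 152 [ 521.7 -148.6 1038.4]
300 180 [ 609.1 -206.4    0.7]
```

View pics/crop1.png

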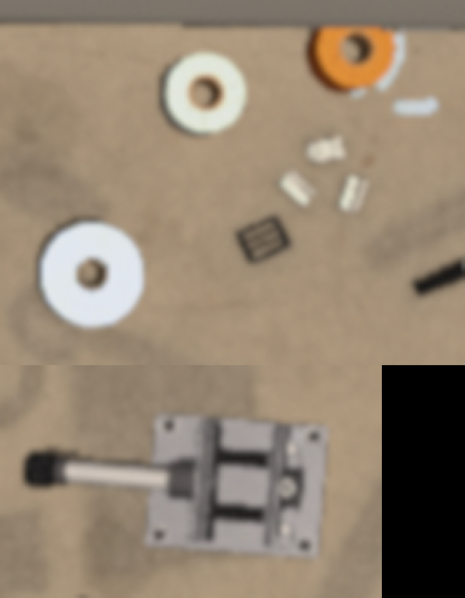

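The crop shows the small white roll with its card core (top view 341,173; measured 40 mm high), the wide one at (308,227; 52 mm high, 82 mm across), the orange look-alike, and the stand with its bolt drawn back. The choice is confirmed: small roll at about (628,-317).

The tool can't tilt. My plan is to pinch the roll across its diameter and pivot it in the pads against the worktop's front edge. Next I measure the edge and the stand.

Run:
```python
from h import *
np.set_printoptions(precision=1,suppress=True)
c=pickle.load(open('top0.pkl','rb')); P=cloud(c)
for u in(330,345,360,375): print(u,[tuple(np.round(P[v,u][[0,2]])) for v in range(288,304)], P[294,u][1])
for n in('top','scene'):
    P=cloud(pickle.load(open(n+'0.pkl','rb'))).reshape(-1,3); P=P[~np.isnan(P[:,0])]
    r=P[(abs(P[:,0]-510)<75)&(P[:,1]>-20)&(P[:,1]<260)]
    b=r[(r[:,1]>125)&(r[:,1]<200)&(r[:,2]>48)]; f=np.polyfit(b[:,1],b[:,0],1); print(n,'bolt slope',f,len(b),'ztop',np.percentile(b[:,2],95), 'x at y=67',np.polyval(f,67))
    k=r[(r[:,1]>200)&(r[:,2]>25)]; print('knob',k.min(0),k.max(0),np.median(k,0),len(k))
    ch=r[(r[:,1]<130)&(r[:,2]>70)]; h,e=np.histogram(ch[:,1],bins=np.arange(20,120,4)); print(h,e[0]);print('cheek x',np.percentile(ch[:,0],[1,99]))
    pl=r[(r[:,2]>3)&(r[:,2]<9)]; print('plate',np.percentile(pl,[1,99],axis=0).tolist())
    q=P[(np.hypot(P[:,0]-628,P[:,1]+317)<45)&(P[:,2]>33)]; print('roll',np.percentile(q,[1,99],axis=0).tolist(),len(q))
```

```text
330 [(np.float64(308.0), np.float64(5.0)), (np.float64(304.0), np.float64(-0.0)), (np.float64(302.0), np.float64(5.0)), (np.float64(299.0), np.float64(-0.0)), (np.float64(296.0), np.float64(4.0)), (np.float64(293.0), np.float64(-0.0)), (np.float64(291.0), np.float64(3.0)), (np.float64(287.0), np.float64(-6.0)), (np.float64(285.0), np.float64(-0.0)), (np.float64(282.0), np.float64(1.0)), (np.float64(279.0), np.float64(-2.0)), (np.float64(162.0), np.float64(-817.0)), (np.float64(157.0), np.float64(-820.0)), (np.float64(154.0), np.float64(-812.0)), (np.float64(149.0), np.float64(-817.0)), (np.float64(145.0), np.float64(-808.0))] -292.2144459179434
345 [(np.float64(308.0), np.float64(2.0)), (np.float64(305.0), np.float64(4.0)), (np.float64(302.0), np.float64(-1.0)), (np.float64(300.0), np.float64(4.0)), (np.float64(297.0), np.float64(4.0)), (np.float64(294.0), np.float64(3.0)), (np.float64(291.0), np.float64(-1.0)), (np.float64(288.0), np.float64(-1.0)), (np.float64(286.0), np.float64(1.0)), (np.float64(282.0), np.float64(-1.0)), (np.float64(280.0), np.float64(4.0)), (np.float64(161.0), 
[... 2416 characters left out ...]
3066846032]]Traceback (most recent call last):
  File "<stdin>", line 12, in <module>
    return _quantile_unchecked(
        a, q, axis, out, overwrite_input, method, keepdims, weights)
    return _ureduce(a,
                    func=_quantile_ureduce_func,
    ...<5 lines>...
                    overwrite_input=overwrite_input,
                    method=method)
    r = func(a, **kwargs)
    result = _quantile(arr,
                       quantiles=q,
    ...<2 lines>...
                       out=out,
                       weights=wgt)
    slices_having_nans = np.isnan(arr[-1, ...])
                                  ~~~^^^^^^^^^
IndexError: index -1 is out of bounds for axis 0 with size 0
```

```bash
python3 -m inch '[[[1,0,0.2],0],[[1,0,0.2],0],[[1,0,0.2],0],[[1,0,0.2],0],[[1,0,0.2],0],[[1,0,0.2],0],[[1,0,0.2],0],[[1,0,0.2],0],[[1,0,0.2],0],[[1,0,0.2],0],[[1,0,0.2],0],[[1,0,0.2],0]]' -1 20
```

```text
t: 1.6
position: [528.6, -360.2, 151.8]
orientation: [-0.004, 0.984, 0.176, -0.003]
contact_force: [-1.4, -0.8, 0.3]
grip_width: 0.997
```

```bash
python3 -m inch '[[[1,0,0.2],1],[[1,0,0.2],1],[[0.8,-0.2,0.2],0.95],[[0.6,-0.3,0.2],0],[[0,0,0],0]]' -1 20
python3 - <<'E'
from h import *
np.set_printoptions(precision=1,suppress=True)
p,r,s=tool(); print(p,r.as_matrix())
c=bot.read_camera('scene'); cv2.imwrite('pics/s1.png',c['pixels'][60:260,120:512]); P=cloud(c).reshape(-1,3)
q=P[(np.hypot(P[:,0]-628,P[:,1]+317)<45)&(P[:,2]>33)&(P[:,2]<46)]; print(len(q)); 
if len(q): print(np.percentile(q,[1,50,99],axis=0))
E
```

```text
t: 2.22
position: [630.7, -322.0, 122.7]
orientation: [-0.005, 1.0, -0.002, -0.006]
contact_force: [-0.1, 0.1, 0.1]
grip_width: 1.007
[ 630.7 -322.   122.7] [[ 1. -0. -0.]
 [-0. -1.  0.]
 [-0. -0. -1.]]
0
```

```bash
python3 -m inch '[[[-0.1,-0.17,0.9],0],[[0,0,0.9],0],[[0,0,0.9],0],[[0,0,0.7],0],[[0,0,0.4],0],[[0,0,0.2],0]]' -1 20; python3 -m inch '[[[0,0,0],0],[[0,0,0],0],[[0,0,0],0],[[0,0,0],0]]' 1 20
```

```text
t: 3.02
position: [622.6, -319.9, 3.9]
orientation: [-0.003, 1.0, -0.0, -0.004]
contact_force: [-0.2, -0.6, 0.0]
grip_width: 0.998
t: 3.52
position: [623.2, -320.4, 5.8]
orientation: [-0.003, 1.0, 0.0, -0.003]
contact_force: [-0.3, -0.1, -1.9]
grip_width: 0.779
```

```bash
python3 -m inch '[[[0,0,0],0],[[0.1,0,0],0],[[0.2,-0.08,0.15],0],[[0.0,0,0.2],0],[[0,0,0.1],0]]' -1 20; python3 -m inch '[[[0,0,0.05],0],[[0,0,0.05],0],[[0,0,0],0],[[0,0,0],0]]' 1 20
python3 - <<'E'
from h import *
c=bot.read_camera('top'); cv2.imwrite('pics/t1.png',cv2.resize(c['pixels'][145:255,270:420],None,fx=4,fy=4))
E
```

```text
t: 4.15
position: [633.5, -317.9, -8.1]
orientation: [-0.002, 1.0, 0.0, -0.003]
contact_force: [1.1, -0.3, 0.1]
grip_width: 0.997
t: 4.65
position: [635.1, -320.6, -6.0]
orientation: [0.001, 1.0, -0.0, 0.0]
contact_force: [0.5, -0.0, -0.7]
grip_width: 0.784
```

```bash
python3 -m inch '[[[0,0,-1],0],[[0,0,-1],0],[[-0.5,0.1,-1],0],[[-1,0.1,0],0],[[-1,0.1,0],0],[[-1,0.1,0],0],[[-1,0.1,0],0],[[-1,0.1,0],0],[[-1,0.1,0],0],[[-1,0.1,0],0],[[-1,0.1,0],0],[[-0.5,0,0],0]]' 1 20
python3 - <<'E'
from h import *
c=bot.read_camera('scene'); cv2.imwrite('pics/s2.png',c['pixels'])
c=bot.read_camera('top'); cv2.imwrite('pics/t2.png',cv2.resize(c['pixels'][150:310,270:430],None,fx=3.5,fy=3.5))
E
```

```text
t: 6.2
position: [354.6, -345.5, 80.4]
orientation: [-0.002, 1.0, 0.0, -0.005]
contact_force: [0.3, 0.1, -1.3]
grip_width: 0.781
```

View pics/t2.png

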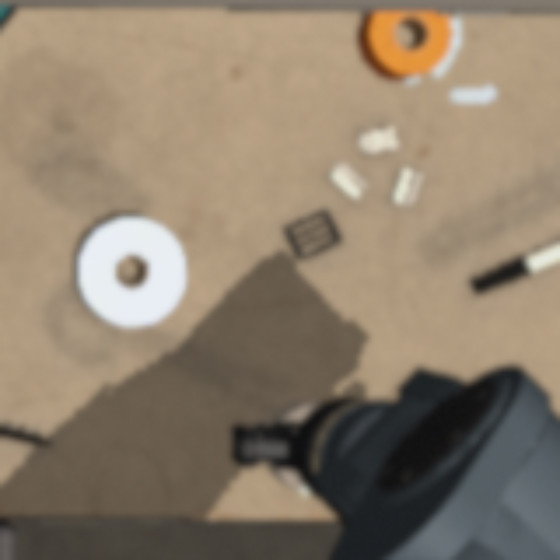

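```bash
python3 -m inch '[[[-1,0.2,0.5],0],[[-1,0.2,0.5],0],[[-0.8,0.1,0.5],0],[[-0.2,0,0.2],0],[[0,0,0.2],0]]' 1 20
```

```text
t: 6.92
position: [268.4, -363.3, 23.4]
orientation: [-0.0, 1.0, 0.002, -0.002]
contact_force: [0.5, -0.6, -1.7]
grip_width: 0.78
```

```bash
python3 -m inch '[[[-0.25,0,0.3],0],[[-0.05,0,0.3],0],[[0,0,0.25],0],[[0,0,0.15],0],[[0,0,0.15],0],[[0,0,0.15],0]]' 1 20;  python3 -m inch '[[[0,0,0.15],0],[[0,0,0.15],0],[[0,0,0.15],0]]'
```

```text
t: 7.68
position: [259.1, -364.0, -16.5]
orientation: [0.001, 1.0, 0.002, -0.004]
contact_force: [-6.2, 1.2, 9.2]
grip_width: 0.778
t: 8.05
position: [259.2, -364.6, -29.6]
orientation: [0.002, 1.0, 0.002, -0.004]
contact_force: [-1.0, 0.5, 3.3]
grip_width: 0.774
```

```bash
python3 -m inch '[[[0,0,0.15],0],[[0,0,0.15],0],[[0,0,0.1],0]]';  python3 - <<'E'
from h import *
c=bot.read_camera('scene'); a=cv2.resize(c['pixels'][150:350,250:512],None,fx=2.5,fy=2.5)
cv2.imwrite('pics/s3.png',c['pixels'])
c=bot.read_camera('top'); b=cv2.resize(c['pixels'][250:320,300:400],None,fx=5,fy=5)
o=np.zeros((350,1155,3),np.uint8); o[:,:500]=b; o[:,500:]=a[:350]
cv2.imwrite('pics/m3.png',cv2.resize(o,None,fx=.69,fy=.69))
E
```

```text
t: 8.43
position: [259.2, -365.1, -42.4]
orientation: [0.002, 1.0, 0.002, -0.004]
contact_force: [-1.7, -0.2, 2.1]
grip_width: 0.778
```

View pics/m3.png

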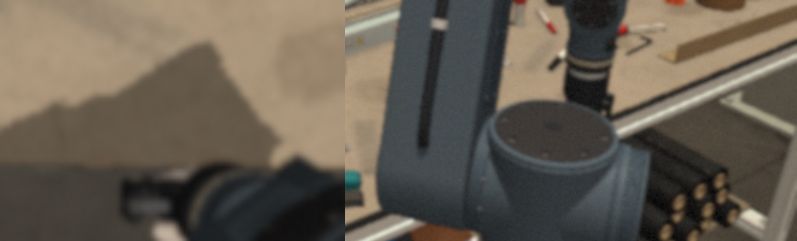

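```bash
python3 -m inch '[[[-0.4,0,-0.1],0],[[-0.1,0,-1],0],[[0,0,-1],0],[[0,0,-1],0],[[0.5,0,-0.5],0],[[1,0,0],0],[[1,0,0],0],[[1,0,0],0],[[1,0,0],0],[[0.8,0,0],0],[[0.3,0,0],0],[[0,0,0],0]]' 1 20;  python3 - <<'E'
from h import *
c=bot.read_camera('scene'); cv2.imwrite('pics/s4.png',c['pixels']); pickle.dump(c,open('s4.pkl','wb'))
c=bot.read_camera('top'); cv2.imwrite('pics/t4.png',c['pixels']);  pickle.dump(c,open('t4.pkl','wb'))
P=cloud(c).reshape(-1,3);hs=cv2.cvtColor(c['pixels'],cv2.COLOR_BGR2HSV).reshape(-1,3)
p,_,s=tool(); print(p,s['contact_force'])
k=(np.hypot(P[:,0]-p[0],P[:,1]-p[1])<70)&(hs[:,1]<60)&(hs[:,2]>150)&(P[:,2]>20);print(k.sum()); print(np.round(P[k][:12]))
E
```

```text
t: 10.02
position: [408.7, -361.5, 67.9]
orientation: [-0.001, 1.0, 0.001, -0.005]
contact_force: [-0.2, -0.0, -1.2]
grip_width: 0.776
[ 408.07687474 -361.44646074   67.99547495] [ 0.24672718  0.58077684 -1.61436875]
39
[[ 373. -349.   96.]
 [ 371. -344.   95.]
 [ 370. -348.   87.]
 [ 370. -350.   90.]
 [ 371. -352.   94.]
 [ 368. -340.   89.]
 [ 367. -343.   87.]
 [ 368. -344.   94.]
 [ 367. -349.   86.]
 [ 368. -351.   87.]
 [ 368. -353.   90.]
 [ 368. -356.   90.]]
```

Run:
```python
from h import *
a=cv2.resize(cv2.imread('pics/t4.png')[225:295,310:390],None,fx=6,fy=6,interpolation=2)
cv2.imwrite('pics/t4c.png',a)
P=cloud(pickle.load(open('t4.pkl','rb')))
for v in range(255,286,3): print(v,[tuple(np.round(P[v,u]).astype(int)) for u in range(346,360,3)])
```

```text
255 [(np.int64(408), np.int64(-301), np.int64(177)), (np.int64(409), np.int64(-307), np.int64(181)), (np.int64(409), np.int64(-314), np.int64(182)), (np.int64(409), np.int64(-321), np.int64(184)), (np.int64(409), np.int64(-327), np.int64(190))]
258 [(np.int64(401), np.int64(-300), np.int64(180)), (np.int64(400), np.int64(-310), np.int64(166)), (np.int64(399), np.int64(-325), np.int64(135)), (np.int64(401), np.int64(-323), np.int64(177)), (np.int64(402), np.int64(-326), np.int64(194))]
261 [(np.int64(383), np.int64(-338), np.int64(1)), (np.int64(383), np.int64(-346), np.int64(0)), (np.int64(390), np.int64(-330), np.int64(110)), (np.int64(391), np.int64(-335), np.int64(123)), (np.int64(391), np.int64(-342), np.int64(127))]
264 [(np.int64(374), np.int64(-338), np.int64(-3)), (np.int64(374), np.int64(-346), np.int64(0)), (np.int64(382), np.int64(-331), np.int64(108)), (np.int64(382), np.int64(-338), np.int64(110)), (np.int64(382), np.int64(-346), np.int64(111))]
267 [(np.int64(-9223372036854775808), np.int64(-9223372036854775808), np.int64(-9223372036854775808)), (np.int64(366), np.int64
[... 944 characters left out ...]
 np.int64(-347), np.int64(-2)), (np.int64(333), np.int64(-354), np.int64(1)), (np.int64(333), np.int64(-363), np.int64(1)), (np.int64(333), np.int64(-371), np.int64(3))]
282 [(np.int64(324), np.int64(-338), np.int64(0)), (np.int64(324), np.int64(-346), np.int64(0)), (np.int64(324), np.int64(-355), np.int64(0)), (np.int64(324), np.int64(-363), np.int64(0)), (np.int64(325), np.int64(-371), np.int64(2))]
285 [(np.int64(316), np.int64(-337), np.int64(2)), (np.int64(316), np.int64(-345), np.int64(4)), (np.int64(316), np.int64(-355), np.int64(-2)), (np.int64(317), np.int64(-362), np.int64(4)), (np.int64(317), np.int64(-371), np.int64(3))]<stdin>:5: RuntimeWarning: invalid value encountered in cast
```

View pics/t4c.png

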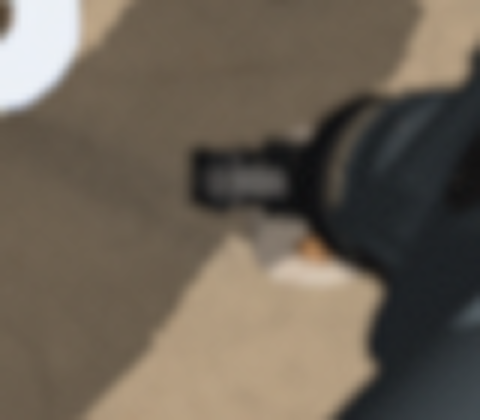

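The top view shows the roll pinched and tilted. Its core face slopes down towards -x at (315,245) in the crop, and the depths give about 57°. Next I press it on the worktop while dragging in -x to finish the turn.

```bash
python3 -m inch '[[[0.8,0,0.6],0],[[0.4,0,0.6],0],[[0,0,0.3],0],[[0,0,0.1],0],[[-0.3,0,0.15],0],[[-0.3,0,0.1],0],[[-0.3,0,0.1],0],[[-0.3,0,0.1],0]]' 1 20
```

```text
t: 11.12
position: [411.2, -363.9, 11.7]
orientation: [0.001, 1.0, 0.0, 0.005]
contact_force: [7.6, 7.8, 19.5]
grip_width: 0.776
```

```bash
python3 -m inch '[[[-0.3,0,0.05],0],[[-0.3,0,0.05],0],[[-0.3,0,0.05],0]]' 1 20;python3 -m inch '[[[-0.2,0,0.1],0],[[0,0,0],0]]' 1 20
```

```text
t: 11.5
position: [387.5, -366.8, 12.2]
orientation: [0.005, 1.0, 0.001, 0.012]
contact_force: [5.2, 0.7, 6.8]
grip_width: 0.773
t: 11.75
position: [382.8, -367.6, 12.5]
orientation: [0.006, 1.0, 0.001, 0.016]
contact_force: [-0.2, -0.5, -1.6]
grip_width: 0.77
```

```bash
cat > lk.py <<'E'
from h import *
import sys
p,_,s=tool(); print(np.round(p),np.round(s['contact_force'],1))
c=bot.read_camera('top'); P=cloud(c); hs=cv2.cvtColor(c['pixels'],cv2.COLOR_BGR2HSV)
Q=P.reshape(-1,3); k=(np.hypot(Q[:,0]-p[0],Q[:,1]-p[1])<60)&(Q[:,2]>4)&(Q[:,2]<75)&(hs.reshape(-1,3)[:,1]<110); print(k.sum()); print(np.round(Q[k][::max(1,k.sum()//25)]).tolist())
v,u=np.unravel_index(np.nanargmin(np.hypot(P[...,0]-p[0],P[...,1]-p[1])+ 0*P[...,2]),(384,512)); print(u,v)
v=min(v,340);cv2.imwrite('pics/'+sys.argv[1],cv2.resize(c['pixels'][v-40:v+40,u-50:u+50],None,fx=5,fy=5,interpolation=2))
E
python3 lk.py t5.png
```

```text
[ 383. -368.   12.] [-0.2 -0.5 -1.6]
152
[[442.0, -365.0, 5.0], [434.0, -384.0, 6.0], [428.0, -404.0, 7.0], [423.0, -404.0, 5.0], [413.0, -320.0, 5.0], [414.0, -404.0, 7.0], [405.0, -325.0, 6.0], [402.0, -328.0, 4.0], [397.0, -334.0, 6.0], [398.0, -357.0, 64.0], [394.0, -328.0, 60.0], [392.0, -323.0, 72.0], [387.0, -328.0, 71.0], [369.0, -314.0, 4.0], [362.0, -338.0, 50.0], [360.0, -338.0, 60.0], [352.0, -322.0, 6.0], [358.0, -346.0, 65.0], [354.0, -343.0, 54.0], [347.0, -331.0, 4.0], [350.0, -350.0, 43.0], [346.0, -342.0, 30.0], [346.0, -360.0, 27.0], [343.0, -359.0, 19.0], [336.0, -365.0, 5.0], [328.0, -370.0, 6.0]]
423 280
```

View pics/t5.png

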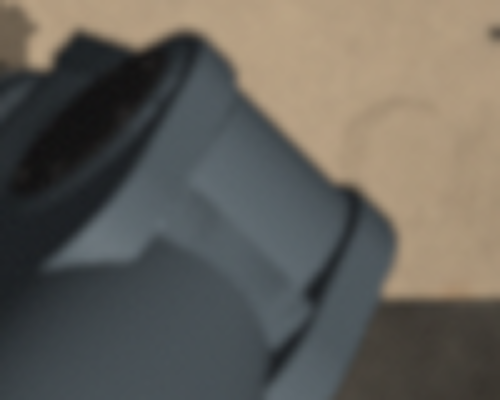

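```bash
python3 -m inch '[[[0,0,0.15],0],[[0,0,0.15],0],[[0,0,0.15],0],[[0,0,0.15],0]]' 1 20
```

```text
t: 12.3
position: [390.9, -370.2, 5.6]
orientation: [0.009, 1.0, 0.002, 0.026]
contact_force: [2.0, 6.8, 27.5]
grip_width: 0.775
```

```bash
python3 -m inch '[[[0,0,0.05],0],[[0,0,0.0],0]]' 1 20; python3 lk.py t6.png
```

```text
t: 12.55
position: [391.0, -370.1, 6.3]
orientation: [0.01, 1.0, 0.002, 0.027]
contact_force: [-1.7, 1.3, 1.8]
grip_width: 0.775
[ 391. -370.    6.] [-1.7  1.3  1.8]
174
[[447.0, -351.0, 4.0], [439.0, -342.0, 5.0], [437.0, -402.0, 4.0], [430.0, -350.0, 6.0], [428.0, -396.0, 5.0], [422.0, -385.0, 4.0], [416.0, -336.0, 6.0], [414.0, -376.0, 5.0], [408.0, -336.0, 8.0], [405.0, -340.0, 4.0], [408.0, -361.0, 58.0], [405.0, -349.0, 51.0], [400.0, -334.0, 19.0], [400.0, -318.0, 68.0], [400.0, -334.0, 70.0], [395.0, -329.0, 66.0], [385.0, -311.0, 5.0], [376.0, -331.0, 58.0], [363.0, -337.0, 4.0], [361.0, -337.0, 4.0], [365.0, -350.0, 56.0], [362.0, -346.0, 50.0], [359.0, -342.0, 44.0], [359.0, -359.0, 44.0], [355.0, -357.0, 38.0], [352.0, -354.0, 29.0], [347.0, -351.0, 5.0], [350.0, -364.0, 33.0], [346.0, -367.0, 20.0]]
422 275
```

```bash
python3 -m inch '[[[0.3,0,-0.5],0],[[1,0,0],0],[[1,0,0],0],[[0,0,0.2],0],[[-0.2,0,0.25],0],[[-0.5,0,0.12],0],[[-0.5,0,0.12],0]]' 1 20; python3 -m inch '[[[-0.5,0,0.1],0],[[-0.5,0,0.1],0]]' 1 20
```

```text
t: 13.48
position: [424.6, -371.4, 2.7]
orientation: [0.011, 0.999, 0.001, 0.03]
contact_force: [15.1, 1.5, 23.2]
grip_width: 0.775
t: 13.72
position: [403.4, -376.8, 1.8]
orientation: [0.015, 0.999, 0.002, 0.042]
contact_force: [15.5, 5.3, 25.6]
grip_width: 0.774
```

```bash
python3 -m inch '[[[-0.4,0,0],0],[[-0.3,0,-0.05],0],[[0,0,0],0]]' 1 20; python3 lk.py t7.png
```

```text
t: 14.1
position: [378.1, -376.9, 2.2]
orientation: [0.016, 0.999, 0.001, 0.042]
contact_force: [0.1, 0.5, -1.9]
grip_width: 0.772
[ 378. -377.    2.] [ 0.1  0.5 -1.9]
156
[[437.0, -390.0, 5.0], [425.0, -354.0, 4.0], [419.0, -359.0, 6.0], [417.0, -407.0, 4.0], [414.0, -410.0, 5.0], [406.0, -387.0, 6.0], [403.0, -353.0, 6.0], [400.0, -342.0, 5.0], [397.0, -339.0, 5.0], [394.0, -353.0, 6.0], [392.0, -367.0, 9.0], [387.0, -340.0, 30.0], [387.0, -358.0, 24.0], [387.0, -377.0, 14.0], [386.0, -331.0, 59.0], [380.0, -317.0, 4.0], [384.0, -334.0, 56.0], [377.0, -320.0, 5.0], [382.0, -341.0, 75.0], [379.0, -342.0, 71.0], [373.0, -335.0, 62.0], [356.0, -346.0, 40.0], [350.0, -345.0, 41.0], [344.0, -342.0, 4.0], [349.0, -356.0, 56.0], [330.0, -345.0, 4.0]]
423 281
```

```bash
python3 -m inch '[[[0.5,-0.2,-0.3],0],[[0.8,-0.2,0],0],[[0.5,0,0.1],0],[[0,0,0.1],0],[[0,0,0.1],0],[[0,0,0],0]]' 1 20; python3 lk.py t8.png
```

```text
t: 14.9
position: [435.1, -362.8, 5.7]
orientation: [0.015, 0.999, 0.002, 0.041]
contact_force: [-0.1, 0.9, -1.3]
grip_width: 0.771
[ 435. -363.    6.] [-0.1  0.9 -1.3]
125
[[492.0, -345.0, 5.0], [486.0, -342.0, 6.0], [484.0, -385.0, 5.0], [476.0, -382.0, 4.0], [470.0, -404.0, 6.0], [464.0, -311.0, 5.0], [465.0, -396.0, 6.0], [458.0, -348.0, 4.0], [452.0, -322.0, 6.0], [447.0, -342.0, 4.0], [444.0, -326.0, 15.0], [442.0, -307.0, 68.0], [443.0, -321.0, 65.0], [440.0, -322.0, 63.0], [435.0, -322.0, 63.0], [432.0, -325.0, 61.0], [419.0, -326.0, 68.0], [411.0, -328.0, 7.0], [410.0, -331.0, 43.0], [407.0, -331.0, 45.0], [408.0, -340.0, 65.0], [405.0, -337.0, 57.0], [397.0, -328.0, 5.0], [391.0, -322.0, 6.0], [386.0, -331.0, 7.0]]
415 250
```

```bash
python3 -m inch '[[[0,0,0.1],0],[[0,0,0.08],0]]' 1 20; python3 -m inch '[[[0,0,0.07],0],[[0,0,0],0]]' 1 20
```

```text
t: 15.2
position: [435.7, -363.3, 1.4]
orientation: [0.015, 0.999, 0.001, 0.042]
contact_force: [-4.3, 7.0, 25.6]
grip_width: 0.771
t: 15.45
position: [436.1, -363.7, 1.6]
orientation: [0.015, 0.999, 0.001, 0.043]
contact_force: [0.3, 0.4, -1.6]
grip_width: 0.775
```

```bash
python3 -m inch '[[[0,0,0],0],[[0,0,0],0],[[0,0,0],0]]' -1 20; python3 -m inch '[[[0,0,-0.5],0],[[0,0,-1],0],[[0,0,-1],0],[[0,0,-1],0]]'; python3 lk.py t9.png;  python3 - <<'E'
from h import *
c=bot.read_camera('scene');cv2.imwrite('pics/s9.png',c['pixels']);P=cloud(c).reshape(-1,3)
k=(np.hypot(P[:,0]-430,P[:,1]+362)<60)&(P[:,2]>4); print('scene',k.sum())
E
```

```text
t: 15.82
position: [436.0, -364.1, 1.6]
orientation: [0.016, 0.999, 0.001, 0.044]
contact_force: [-0.4, 0.5, 0.9]
grip_width: 1.001
t: 16.32
position: [425.4, -359.7, 109.3]
orientation: [0.014, 0.999, 0.001, 0.042]
contact_force: [0.2, -0.2, -0.1]
grip_width: 0.998
[ 425. -360.  109.] [ 0.2 -0.2 -0.1]
173
[[484.0, -359.0, 7.0], [476.0, -385.0, 4.0], [470.0, -342.0, 5.0], [467.0, -371.0, 5.0], [461.0, -361.0, 7.0], [452.0, -325.0, 4.0], [450.0, -344.0, 8.0], [447.0, -367.0, 6.0], [445.0, -347.0, 20.0], [442.0, -333.0, 34.0], [443.0, -345.0, 57.0], [443.0, -358.0, 68.0], [443.0, -374.0, 69.0], [439.0, -335.0, 39.0], [440.0, -347.0, 60.0], [440.0, -362.0, 64.0], [441.0, -378.0, 64.0], [437.0, -337.0, 54.0], [438.0, -352.0, 60.0], [438.0, -366.0, 69.0], [434.0, -336.0, 48.0], [435.0, -348.0, 65.0], [435.0, -363.0, 71.0], [432.0, -342.0, 58.0], [424.0, -359.0, 64.0], [416.0, -317.0, 6.0], [391.0, -320.0, 4.0], [386.0, -345.0, 4.0], [375.0, -368.0, 5.0]]
436 258
scene 1815
```

```bash
python3 -m inch '[[[-0.3,0,0.3],0],[[0,0,0.9],0],[[0,0,0.9],0],[[0,0,0.7],0],[[0,0,0.3],0],[[0,0,0.1],0]]' -1 20;python3 -m inch '[[[0,0,0],0],[[0,0,0],0],[[0,0,0],0],[[0,0,0],0]]' 1 30; python3 -m inch '[[[0,0,-0.6],0],[[0,0,-0.4],-1],[[0,0,0],-1],[[0,0,0],-1],[[0,0,0],-1]]'
```

```text
t: 17.18
position: [421.5, -362.1, 8.5]
orientation: [0.014, 0.999, 0.0, 0.042]
contact_force: [0.3, 0.7, -0.4]
grip_width: 1.0
t: 17.68
position: [421.8, -362.6, 9.8]
orientation: [0.015, 0.999, 0.0, 0.042]
contact_force: [-0.4, 0.4, -1.2]
grip_width: 0.77
t: 18.3
position: [419.3, -361.6, 41.4]
orientation: [0.025, 0.968, 0.245, 0.038]
contact_force: [0.3, 0.9, -1.7]
grip_width: 0.765
```

Run:
```python
from h import *
np.set_printoptions(precision=3,suppress=True)
for n in('top','scene'):
    c=pickle.load(open(n+'0.pkl','rb')); P=cloud(c); hs=cv2.cvtColor(c['pixels'],cv2.COLOR_BGR2HSV)
    Q=P.reshape(-1,3); H=hs.reshape(-1,3); ok=(abs(Q[:,0]-510)<90)&(Q[:,1]>-30)&(Q[:,1]<260)
    b=Q[ok&(Q[:,1]>125)&(Q[:,1]<200)&(Q[:,2]>48)&(H[:,2]>120)]; 
    f=np.polyfit(b[:,1],b[:,0],1); print(n,'bolt',f,'x@66',np.polyval(f,66))
    k=Q[ok&(Q[:,1]>195)&(Q[:,2]>40)&(H[:,2]<70)]; print('knob',np.percentile(k,[3,50,97],axis=0),len(k))
    # cheeks from above: cells 62<z<90
    ch=Q[ok&(Q[:,1]<125)&(Q[:,2]>62)&(Q[:,2]<90)]
    for lo,hi in((20,66),(66,115)):
        d=ch[(ch[:,1]>lo)&(ch[:,1]<hi)]; g=np.polyfit(d[:,0]-505,d[:,1],1); print(' cheek',lo,len(d),g,'x',np.percentile(d[:,0],[2,98]), 'y-res pct',np.percentile(d[:,1]-np.polyval(g,d[:,0]-505),[3,97]))
    if n=='top':
        m=((hs[...,1]<35)&(hs[...,2]>60)).astype(np.uint8); m[:,:172]=0;m[:,235:]=0;m[:188]=0;m[245:]=0
        cs,_=cv2.findContours(m,0,2); a=max(cs,key=cv2.contourArea); r=cv2.minAreaRect(a); print(r); bx=cv2.boxPoints(r); print(np.array([ray(c,u,v,5)[:2] for u,v in bx]), ray(c,*r[0],5))
```

```text
top bolt [  0.063 499.767] x@66 503.928231444793
knob [[502.243 211.28   54.416]
 [513.044 221.759  60.2  ]
 [523.874 234.155  67.578]] 84
 cheek 20 159 [-0.065 33.768] x [457.167 549.112] y-res pct [-11.277   6.4  ]
 cheek 66 197 [-0.055 93.191] x [460.964 551.204] y-res pct [-6.639 16.256]
((199.26649475097656, 215.76904296875), (55.216461181640625, 39.96959686279297), 4.085616588592529)
[[452.569 155.026]
 [563.965 149.926]
 [555.219  -4.312]
 [443.622   1.688]] [503.688  75.677   5.   ]
scene bolt [  0.065 496.905] x@66 501.18322828836426
knob [[500.365 214.257  44.239]
 [505.059 228.775  54.574]
 [514.734 242.187  62.516]] 78
 cheek 20 137 [-0.063 39.929] x [456.416 549.676] y-res pct [-13.378   6.268]
 cheek 66 80 [-0.046 99.566] x [459.092 554.043] y-res pct [-8.262 12.363]
```

```bash
python3 -m inch '[[[0,0,0],-1],[[0,0,0],-1],[[0,0,0],-1],[[0,0,0],-1],[[0,0,0],-1],[[0,0,0],-1],[[0,0,0],-1],[[0,0,0],-0.8],[[0,0,0],0]]'
```

```text
t: 19.42
position: [419.5, -361.4, 42.5]
orientation: [0.04, 0.743, 0.668, 0.022]
contact_force: [0.4, 0.3, -1.0]
grip_width: 0.763
```

```bash
python3 -m inch '[[[0,0,0.6],-0.37],[[0,0,0.3],0],[[0,0,0.1],0],[[0,0,0.1],0]]'; python3 -m inch '[[[0,0,0.1],0],[[0,0,0],0]]'
```

```text
t: 19.92
position: [422.9, -363.5, 10.3]
orientation: [0.042, 0.731, 0.681, 0.021]
contact_force: [-9.1, -2.5, 20.8]
grip_width: 0.77
t: 20.18
position: [423.3, -365.3, 9.9]
orientation: [0.044, 0.732, 0.68, 0.02]
contact_force: [0.2, -0.3, -1.5]
grip_width: 0.766
```

Release, regrip with a firmer grip, lift, and check the lean of the roll in a view.

```bash
python3 -m inch '[[[0,0,0],0],[[0,0,0],0],[[0,0,0],0]]' -1; python3 -m inch '[[[0,0,0],0],[[0,0,0],0],[[0,0,0],0],[[0,0,0],0]]' 1 40; python3 -m inch '[[[0,0,-0.5],0],[[0,0,-1],0],[[0,0,-1],0],[[0,0,-1],0],[[0,0,-1],0]]'
```

```text
t: 20.55
position: [423.9, -365.8, 10.7]
orientation: [0.045, 0.732, 0.68, 0.02]
contact_force: [0.4, -0.1, 0.4]
grip_width: 0.998
t: 21.05
position: [424.2, -365.9, 10.9]
orientation: [0.045, 0.732, 0.68, 0.02]
contact_force: [-0.6, -0.1, 1.1]
grip_width: 0.764
t: 21.68
position: [409.8, -358.8, 149.3]
orientation: [0.042, 0.732, 0.68, 0.02]
contact_force: [-0.8, -1.5, -1.2]
grip_width: 0.763
```

```bash
python3 -m inch '[[[1,0.15,0],0],[[1,0.15,0],0],[[1,0.15,0],0],[[1,0.15,0],0],[[1,0.15,0],0],[[1,0.15,0],0],[[1,0.15,0],0],[[1,0.15,0],0],[[1,0.15,0],0],[[1,0.15,0],0],[[1,0.15,0],0],[[1,0.15,0],0]]'; python3 -m inch '[[[1,0.1,0],0],[[0.6,0.1,0],0],[[0,0,0],0]]'
```

```text
t: 23.18
position: [492.0, 4.5, 155.8]
orientation: [0.047, 0.733, 0.678, 0.022]
contact_force: [-0.2, 0.4, -1.1]
grip_width: 0.767
t: 23.55
position: [501.7, 55.3, 157.0]
orientation: [0.048, 0.732, 0.679, 0.022]
contact_force: [-0.6, -0.6, -1.7]
grip_width: 0.763
```

```bash
cat > st.py <<'E'
from h import *
import sys
np.set_printoptions(precision=1,suppress=True)
p,_,s=tool(); print(p)
o=[]
for n,(v0,v1,u0,u1) in(('top',(170,260,130,250)),('scene',(150,270,140,300))):
    c=bot.read_camera(n); pickle.dump(c,open(f'{sys.argv[1]}_{n}.pkl','wb')); a=c['pixels'][v0:v1,u0:u1]; o.append(cv2.resize(a,(640,int(640*a.shape[0]/a.shape[1])) if n=='scene' else (400,300),interpolation=2))
cv2.imwrite(f'pics/{sys.argv[1]}.png',o[1]); cv2.imwrite(f'pics/{sys.argv[1]}t.png',o[0])
E
python3 st.py a
```

```text
[501.7  55.3 157. ]
```

View pics/a.png

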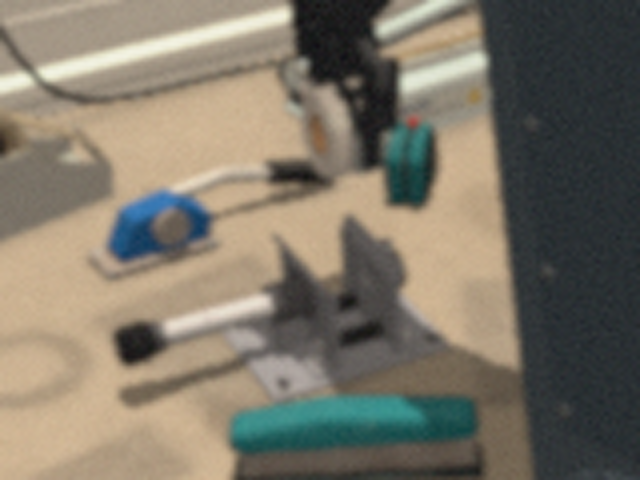

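Scene view (crop): the roll is held upright at (330,135) with its core face towards +y. The stand's cheeks are at (300,285) and (365,275), the knob at (135,340). Next I measure the roll face against the -y cheek's inner face in the same depth image.

Run:
```python
from h import *
np.set_printoptions(precision=1,suppress=True)
c=pickle.load(open('a_scene.pkl','rb')); P=cloud(c)
def box(u0,u1,v0,v1): # crop px /4 + offset
    return P[150+v0//4:150+v1//4,140+u0//4:140+u1//4].reshape(-1,3)
# stand coords about guess (503,66)
yv=np.array([.063,.998]); xv=np.array([.998,-.063])
S=lambda q: np.c_[(q[:,:2]-[503,66])@xv,(q[:,:2]-[503,66])@yv,q[:,2]]
r=S(box(300,365,75,185)); r=r[(r[:,2]>125)&(r[:,2]<230)&(abs(r[:,0])<45)]
print('roll',len(r),np.percentile(r,[2,25,50,75,98],axis=0)); 
f=r[abs(r[:,1]-np.median(r[:,1]))<10]; A=np.c_[f[:,0],f[:,2]-170,np.ones(len(f))]; print('face fit y=ax+b(z-170)+c',np.linalg.lstsq(A,f[:,1],rcond=None)[0])
h=S(box(335,400,215,340)); h=h[(h[:,2]>28)&(h[:,2]<66)&(h[:,1]<5)&(h[:,1]>-45)]
print('-y cheek inner',len(h),np.percentile(h,[5,25,50,75,95],axis=0))
h=S(box(265,335,230,375)); h=h[(h[:,2]>15)&(h[:,2]<66)&(h[:,1]<45)&(h[:,1]>5)]
print('+y cheek outer',len(h),np.percentile(h,[5,25,50,75,95],axis=0))
# same camera: pad finger positions / roll x extents
r2=S(P.reshape(-1,3)); hs=cv2.cvtColor(c['pixels'],cv2.COLOR_BGR2HSV).reshape(-1,3)
k=(r2[:,2]>135)&(r2[:,2]<215)&(abs(r2[:,1])<60)&(abs(r2[:,0])<50)&(hs[:,2]>120); print(k.sum(),np.percentile(r2[k],[2,50,98],axis=0))
```

```text
roll 332 [[-43.7 -12.7 154.1]
 [-31.9   2.9 172.6]
 [-17.6   9.6 191.8]
 [  7.6  13.3 206.8]
 [ 32.2  14.9 227.6]]
face fit y=ax+b(z-170)+c [ 0.1 -0.1 11.4]
-y cheek inner 154 [[-44.  -25.6  29.9]
 [-30.8 -22.2  38. ]
 [ -4.4 -21.2  46.4]
 [ 18.5 -20.6  57. ]
 [ 43.8 -19.6  64. ]]
+y cheek outer 166 [[-41.6  28.9  18.5]
 [-24.5  29.9  29.1]
 [-12.   31.1  47.6]
 [ -3.7  36.5  58.3]
 [ 38.8  42.6  64.6]]
234 [[-36.8  -2.5 155.8]
 [-17.2  12.1 186.8]
 [ 27.2  15.1 213.1]]
```

Run:
```python
from h import *
np.set_printoptions(precision=2,suppress=True)
c=pickle.load(open('a_scene.pkl','rb')); P=cloud(c).reshape(-1,3); hs=cv2.cvtColor(c['pixels'],cv2.COLOR_BGR2HSV).reshape(-1,3)
yv=np.array([.063,.998]); xv=np.array([.998,-.063]); d=P[:,:2]-[503,66]
S=np.c_[d@xv,d@yv,P[:,2]]
f=S[(S[:,2]>148)&(S[:,2]<208)&(S[:,1]>0)&(S[:,1]<25)&(abs(S[:,0]+3)<32)&(hs[:,2]>110)]
for _ in range(5):
    A=np.c_[f[:,0],f[:,2]-179,np.ones(len(f))]; w=np.linalg.lstsq(A,f[:,1],rcond=None)[0]; e=f[:,1]-A@w; print(len(f),w,e.std()); f=f[abs(e)<max(3,1.5*e.std())]
print(np.percentile(f,[2,50,98],axis=0))
```

```text
190 [ 0.08 -0.   11.82] 3.6052259779455014
168 [ 0.05 -0.01 12.36] 2.6763529523310132
146 [ 0.02 -0.01 12.9 ] 1.8041707653983536
130 [ 0.01 -0.01 13.28] 1.2137342440470036
127 [ 0.01 -0.01 13.34] 1.1020625993586488
[[-33.86  10.76 154.89]
 [ -7.96  13.36 181.22]
 [ 26.65  15.14 207.01]]
```

```bash
python3 -m inch '[[[0.42,-0.2,0.5],0],[[0,0,1],0],[[0,0,0.5],0],[[0,0,0],0]]'; python3 st.py b
python3 - <<'E'
from h import *
np.set_printoptions(precision=2,suppress=True)
c=pickle.load(open('b_scene.pkl','rb')); P=cloud(c).reshape(-1,3); hs=cv2.cvtColor(c['pixels'],cv2.COLOR_BGR2HSV).reshape(-1,3)
yv=np.array([.063,.998]); xv=np.array([.998,-.063]); d=P[:,:2]-[503,66]
S=np.c_[d@xv,d@yv,P[:,2]]; p,_,_=tool(); zc=p[2]+22
f=S[(abs(S[:,2]-zc)<30)&(S[:,1]>8)&(S[:,1]<35)&(abs(S[:,0]+3)<32)&(hs[:,2]>110)]
for _ in range(5):
    A=np.c_[f[:,0],f[:,2]-zc,np.ones(len(f))]; w=np.linalg.lstsq(A,f[:,1],rcond=None)[0]; e=f[:,1]-A@w; f=f[abs(e)<max(3,1.5*e.std())]
print(len(f),w,e.std(),np.percentile(f,[2,50,98],axis=0))
h=S[(S[:,2]>28)&(S[:,2]<66)&(S[:,1]<-12)&(S[:,1]>-30)&(abs(S[:,0])<44)]; print('cheek',len(h),np.percentile(h[:,1],[10,50,90]))
E
```

```text
t: 24.15
position: [501.7, 61.6, 96.2]
orientation: [0.048, 0.734, 0.677, 0.022]
contact_force: [-0.2, -0.8, -1.2]
grip_width: 0.762
[501.7  61.6  96.2]
121 [ 0.01 -0.01 20.26] 1.1235750512740363 [[-32.06  17.27  92.43]
 [ -7.    20.43 121.14]
 [ 24.47  22.16 148.21]]
cheek 122 [-23.1  -21.26 -19.97]
```

```bash
python3 -m inch '[[[0.12,0,0.4],0],[[0,0,0.4],0],[[0,0,0.4],0]]'; python3 -m inch '[[[0,0,0.3],0],[[0,0,0.3],0],[[0,0,0.3],0]]'
```

```text
t: 24.62
position: [508.2, 64.1, 61.6]
orientation: [0.05, 0.734, 0.677, 0.025]
contact_force: [-0.7, 0.4, -1.9]
grip_width: 0.761
t: 25.0
position: [510.7, 62.9, 32.1]
orientation: [0.05, 0.734, 0.677, 0.024]
contact_force: [-0.1, -0.3, -1.1]
grip_width: 0.763
```

```bash
python3 -m inch '[[[0,-0.12,0.1],0],[[0,0,0.1],0],[[0,0,0],0]]'; python3 st.py c
python3 - <<'E'
from h import *
np.set_printoptions(precision=2,suppress=True)
yv=np.array([.063,.998]); xv=np.array([.998,-.063])
for n in('scene','top'):
    c=pickle.load(open(f'c_{n}.pkl','rb')); P=cloud(c).reshape(-1,3); hs=cv2.cvtColor(c['pixels'],cv2.COLOR_BGR2HSV).reshape(-1,3)
    d=P[:,:2]-[503,66]; S=np.c_[d@xv,d@yv,P[:,2]]
    f=S[(S[:,2]>60)&(S[:,2]<88)&(abs(S[:,1])<22)&(abs(S[:,0])<30)&(hs[:,2]>110)]
    print(n,len(f)); 
    if len(f): print(np.percentile(f,[2,50,98],axis=0))
E
```

```text
t: 25.38
position: [506.7, 62.8, 26.2]
orientation: [0.05, 0.734, 0.677, 0.024]
contact_force: [-0.2, 1.0, -0.9]
grip_width: 0.768
[506.7  62.8  26.2]
scene 65
[[-28.13  -2.24  61.7 ]
 [-10.81  15.43  75.64]
 [ 17.12  21.56  82.51]]
top 3
[[ 21.19 -21.26  69.94]
 [ 24.02 -20.46  70.76]
 [ 26.6  -20.19  78.22]]
```

View pics/c.png

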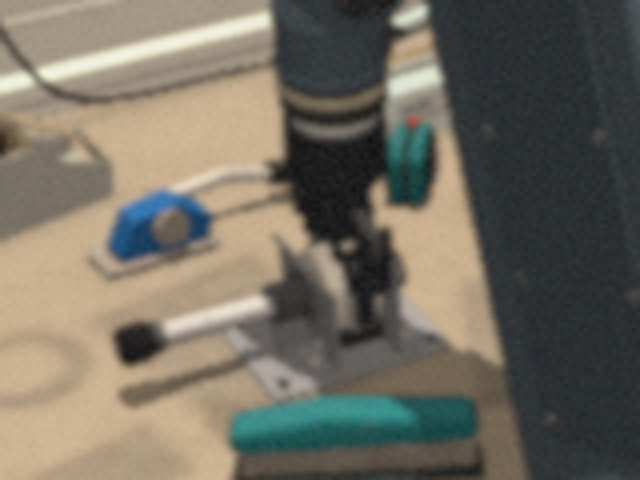

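The roll sits between the cheeks at crop (330,290), its top at about 82 mm. I lower it to contact and let go.

```bash
python3 -m inch '[[[0,0,0.06],0],[[0,0,0.06],0]]'; python3 -m inch '[[[0,0,0],0],[[0,0,0],0],[[0,0,0],0]]' -1; python3 -m inch '[[[0,0,-0.5],0],[[0,0,-1],0],[[0,0,-1],0],[[0,0,-1],0],[[0,0,-0.5],0]]'; python3 st.py d
python3 - <<'E'
from h import *
np.set_printoptions(precision=2,suppress=True)
yv=np.array([.063,.998]); xv=np.array([.998,-.063])
for n in('scene','top'):
    c=pickle.load(open(f'd_{n}.pkl','rb')); P=cloud(c).reshape(-1,3); hs=cv2.cvtColor(c['pixels'],cv2.COLOR_BGR2HSV).reshape(-1,3)
    d=P[:,:2]-[503,66]; S=np.c_[d@xv,d@yv,P[:,2]]
    f=S[(S[:,2]>60)&(S[:,2]<90)&(abs(S[:,1])<24)&(abs(S[:,0])<35)&(hs[:,2]>130)]
    print(n,len(f)); 
    if len(f): print(np.percentile(f,[2,50,98],axis=0))
    k=S[(S[:,1]>125)&(S[:,1]<190)&(S[:,2]>30)&(S[:,2]<75)&(abs(S[:,0])<22)&(hs[:,2]<75)]; print('knob',len(k),np.percentile(k,[3,50,97],axis=0))
E
```

```text
t: 25.72
position: [506.9, 62.7, 25.7]
orientation: [0.05, 0.734, 0.677, 0.025]
contact_force: [-14.6, -0.1, 32.3]
grip_width: 0.762
t: 26.1
position: [507.9, 62.9, 26.5]
orientation: [0.051, 0.734, 0.677, 0.026]
contact_force: [-0.0, 0.5, -0.4]
grip_width: 1.002
t: 26.72
position: [494.0, 67.5, 146.6]
orientation: [0.05, 0.734, 0.677, 0.024]
contact_force: [-0.0, 0.1, 0.5]
grip_width: 1.0
[494.   67.5 146.6]
scene 191
[[-29.51 -21.51  60.68]
 [-14.47   2.74  74.53]
 [ 15.88  22.34  82.57]]
knob 75 [[-13.21 149.51  42.69]
 [ -7.4  163.05  54.82]
 [  0.57 175.67  62.99]]
top 78
[[-16.1  -22.4   70.49]
 [ 10.19 -16.06  78.74]
 [ 26.17  -5.48  83.49]]
knob 50 [[ -0.07 141.59  54.81]
 [  6.32 154.39  60.45]
 [ 12.81 168.28  66.02]]
```

```bash
python3 -m inch '[[[1,0,0],0],[[1,-0.1,0],0],[[1,0,0],0],[[1,0,0],0],[[1,0,0],0],[[1,0,0],0],[[0.8,0,0],0],[[0,0,0],0]]' 1 40; python3 -m inch '[[[0,0,0.9],0],[[0,0,0.9],0],[[0,0,0.9],0],[[0,0,0.7],0],[[0,0,0.3],0],[[0,0,0],0]]'; python3 st.py e
```

```text
t: 27.82
position: [507.4, 275.9, 130.4]
orientation: [0.049, 0.735, 0.676, 0.02]
contact_force: [-0.2, -0.2, -0.1]
grip_width: 0.003
t: 28.58
position: [517.7, 266.6, 15.8]
orientation: [0.049, 0.735, 0.676, 0.018]
contact_force: [0.2, 0.9, 0.0]
grip_width: -0.001
[517.7 266.6  15.8]
```

View pics/e.png

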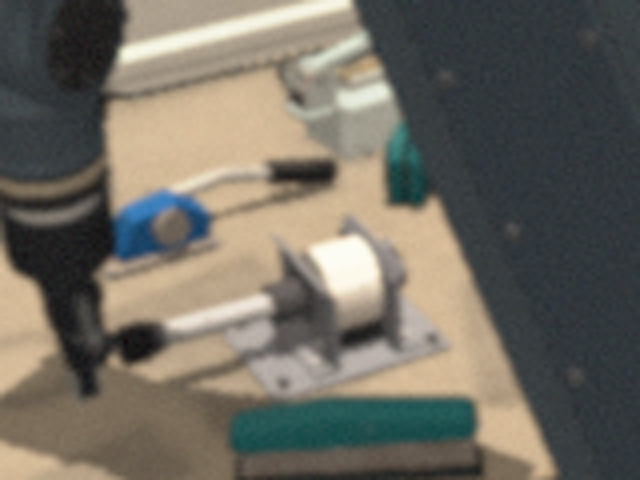

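The roll sits on the rollers between the cheeks at (340,280), and the shut fingers stand just outside the knob at (135,340). I push now.

```bash
python3 -m inch '[[[-0.3,0,-0.4],0],[[-0.3,0,0],0],[[-0.4,0,0],0],[[-0.4,0,0],0]]'; python3 -m inch '[[[-0.4,0,0],0],[[-0.4,0,0],0],[[-0.4,0,0],0],[[-0.3,0,0],0]]'
```

```text
t: 29.18
position: [514.6, 225.4, 33.7]
orientation: [0.05, 0.735, 0.676, 0.022]
contact_force: [1.0, 3.8, -2.2]
grip_width: 0.0
t: 29.68
position: [510.5, 177.0, 35.1]
orientation: [0.049, 0.735, 0.676, 0.022]
contact_force: [2.6, 11.7, -5.7]
grip_width: -0.001
```

```bash
python3 -m inch '[[[-0.2,0,0],0],[[-0.2,0,0],0]]';python3 -m inch '[[[-0.25,0,0],0],[[-0.25,0,0],0]]'
```

```text
t: 29.92
position: [509.9, 168.5, 35.4]
orientation: [0.045, 0.734, 0.677, 0.025]
contact_force: [0.1, 22.0, -7.2]
grip_width: -0.0
t: 30.18
position: [509.8, 168.5, 36.0]
orientation: [0.033, 0.731, 0.681, 0.037]
contact_force: [-0.6, 45.8, -15.5]
grip_width: -0.0
```

```bash
python3 -m inch '[[[0.5,0,0],0],[[1,0,0],0],[[1,0,-0.5],0],[[0.5,0,-1],0],[[0,0,-1],0]]'; python3 st.py f
python3 - <<'E'
from h import *
np.set_printoptions(precision=1,suppress=True)
yv=np.array([.063,.998]); xv=np.array([.998,-.063])
for n in('scene','top'):
    c=pickle.load(open(f'f_{n}.pkl','rb')); P=cloud(c).reshape(-1,3); hs=cv2.cvtColor(c['pixels'],cv2.COLOR_BGR2HSV).reshape(-1,3)
    d=P[:,:2]-[503,66]; S=np.c_[d@xv,d@yv,P[:,2]]
    k=S[(S[:,1]>30)&(S[:,1]<190)&(S[:,2]>40)&(S[:,2]<75)&(abs(S[:,0])<22)&(hs[:,2]<65)]; print(n,'knob',len(k),np.percentile(k,[3,50,97],axis=0))
    k=S[(S[:,1]>-90)&(S[:,1]<-50)&(S[:,2]>35)&(S[:,2]<62)&(abs(S[:,0])<12)]; print('tip',len(k),k[:6])
E
```

```text
t: 30.8
position: [506.3, 257.8, 110.6]
orientation: [0.033, 0.731, 0.68, 0.032]
contact_force: [0.8, -0.4, -0.1]
grip_width: -0.003
[506.3 257.8 110.6]
scene knob 97 [[-17.8  31.5  41.8]
 [ -9.6  74.4  51.1]
 [ -0.8  91.6  63.2]]
tip 0 []
top knob 77 [[-10.   64.4  54.2]
 [  0.7  74.7  60.1]
 [ 11.9  85.8  66. ]]
tip 11 [[ 10.7 -50.2  57.4]
 [  7.9 -50.7  61.4]
 [  8.8 -52.1  37.6]
 [  5.8 -52.9  48.8]
 [  2.6 -51.1  60.8]
 [  3.1 -53.1  49.4]]
```

Run:
```python
import cv2,numpy as np
a=cv2.imread('pics/f.png'); b=cv2.imread('pics/ft.png')
o=np.zeros((480,800,3),np.uint8); o[:,:400]=cv2.resize(a[150:450,200:450],(400,480)); o[:300,400:]=b
cv2.imwrite('pics/fm.png',o)
```

```text
(no output)
```

View pics/fm.png

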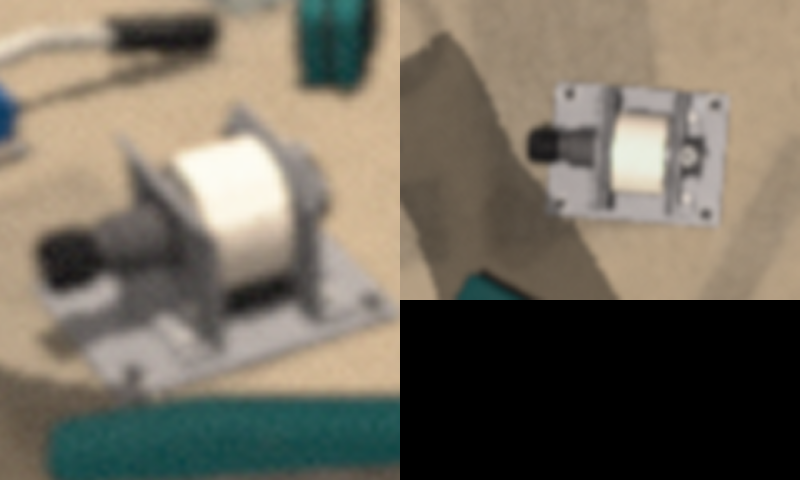

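The view shows the knob up against the barrel guide with no bright bar between them, and the roll on its rollers. The measured travel is noisy (80–84 mm), so I measure the knob's shift in the image with sub-pixel edges.

Run:
```python
from h import *
np.set_printoptions(precision=0,suppress=True,linewidth=200)
def prof(n,f):
    c=pickle.load(open(f,'rb')); g=cv2.GaussianBlur(cv2.cvtColor(c['pixels'],cv2.COLOR_BGR2GRAY),(3,3),0).astype(np.float32); out=[]
    for sx in(-4,0,4):
      r=[]
      for y in np.arange(40,185,1.):
        p=np.array([503,66])+y*np.array([.063,.998])+sx*np.array([.998,-.063])
        q=c['world_to_cam']@np.r_[p,60 if n=='top' else 57,1]; K=c['mtx']
        r.append((K[0,2]+K[0,0]*q[0]/-q[2],K[1,2]-K[1,1]*q[1]/-q[2]))
      r=np.array(r,np.float32); out.append(cv2.remap(g,r[:,:1],r[:,1:],cv2.INTER_LINEAR)[:,0])
    return np.mean(out,0)
for n in('top','scene'):
    a,b=prof(n,n+'0.pkl'),prof(n,f'f_{n}.pkl')
    print(n);print('before 120..184',a[80::2]);print('after 40..110',b[:70:2])
    # shift of knob profile: match dark 40 mm window
    t=a[85:140]; 
    best=[(np.corrcoef(t[k0:], b[k0+85-s:140-s])[0,1],s) for k0 in(25,) for s in range(70,97) if k0+85-s>=0]
    print(sorted(best)[-4:])
```

```text
top
before 120..184 [179. 179. 179. 179. 179. 179. 177. 172. 159. 138. 115.  93.  77.  63.  51.  39.  33.  31.  31.  32.  32.  32.  33.  36.  47.  69.  95. 122. 139. 148. 152. 154. 154.]
after 40..110 [ 91.  89.  88.  87.  87.  87.  86.  84.  82.  80.  76.  70.  58.  47.  38.  34.  34.  34.  34.  34.  34.  36.  41.  53.  75.  99. 120. 134. 138. 135. 128. 117. 104.  94.  88.]
[(np.float64(0.9819814798892358), 81), (np.float64(0.9902607925382048), 84), (np.float64(0.9965092944122863), 82), (np.float64(0.9995620545419723), 83)]
scene
before 120..184 [179. 179. 179. 178. 179. 179. 180. 178. 173. 164. 150. 132. 112.  93.  77.  63.  51.  42.  36.  34.  34.  35.  35.  34.  33.  34.  39.  50.  68.  90. 113. 131. 144.]
after 40..110 [ 97.  98.  98.  98.  97.  97.  96.  94.  92.  92.  92.  91.  86.  78.  68.  59.  51.  46.  44.  43.  42.  41.  41.  41.  42.  49.  61.  80. 104. 126. 143. 155. 162. 164. 165.]
[(np.float64(0.9354244831103591), 80), (np.float64(0.972237731819898), 81), (np.float64(0.984095841159437), 83), (np.float64(0.9957725088515329), 82)]
```

The knob moved 82.5 mm in both cameras, so the bolt did not start exactly at 0. The collar face (about y=57–58) now sits on the guide end (58). The push also stopped dead from 22 to 46 N, well above the 14 N catch, so I take it as home. Last check of the bystanders, then hand in.

Run:
```python
from h import *
a=pickle.load(open('top0.pkl','rb'))['pixels'];b=pickle.load(open('f_top.pkl','rb'))['pixels']
def wide(i):
    h=cv2.cvtColor(i,cv2.COLOR_BGR2HSV); m=((h[...,1]<40)&(h[...,2]>170)); m[:, :285]=0;m[:,326:]=0;m[:205]=0;m[250:]=0
    v,u=np.nonzero(m); return u.mean(),v.mean(),len(u)
print(wide(a),wide(b))
def teal(i):
    h=cv2.cvtColor(i,cv2.COLOR_BGR2HSV); m=cv2.inRange(h,(75,90,40),(100,255,255))>0; m[:,:245]=0;m[:,285:]=0;m[:145]=0;m[175:]=0
    v,u=np.nonzero(m); return u.mean(),v.mean(),len(u)
print(teal(a),teal(b))
print(bot.read_state()['t'],bot.hand_in())
```

```text
(np.float64(307.8731241473397), np.float64(227.33015006821282), 733) (np.float64(307.65338645418325), np.float64(227.40770252324037), 753)
(np.float64(260.6341463414634), np.float64(157.890243902439), 164) (np.float64(260.6604938271605), np.float64(157.83333333333334), 162)
the job is handed in; nothing more can be done
30.9 None
```

The small roll is loaded in the stand with the spindle bolt pushed through it, and I handed the job in at 30.9 s of the 64 s allowed.

**What I did**
- **Standing it up:** The tool can't tilt, so I pinched the small white roll across its diameter. I pivoted it against the worktop's front edge, then finished the turn by pressing and dragging it on the worktop. I stood it on edge near (425, -365) and let go.
- **Turning it:** I took it afresh from above, turned it a quarter turn, set it down again and let go, so it was square to the stand before the final grasp.
- **Seating it:** I lowered it onto the rollers between the cheeks and let go. The fingers then pushed the knob until the bolt stopped hard.

**Last checks**
- **Roll:** its top was at about 81–82 mm and it sat between the cheeks. I measured this before pushing the bolt; the picture taken afterwards still shows it there.
- **Bolt:** the push stopped dead between 22 and 46 N, well above the 14 N catch. The knob's collar lies against the barrel guide with no bar showing.
- **Bystanders:** the wide roll and the teal object I took for the tape measure had moved less than 0.3 px in the top view, and the arm was clear of everything.

**What disagreed or could not be seen**
- The knob moved about 82.5 mm from the first picture, not 88. I put this down to the bolt starting about 5 mm in, which fits the collar sitting on the guide.
- I could not see the tip in the keeper clearly enough to confirm that it came through.
- The knob took 46 N against its stop. I assumed this is allowed because the fingers pushed it, not the gripper's body.
- Pressing and dragging the roll on the worktop left the tool leaning about 5°. I worked round it and never straightened it.

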